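# Counterweight on, overhead phone stand up to its second stop, and hold

### The arm

A 7-joint arm with a two-finger parallel gripper is mounted at the origin on the work surface. World frame = base frame: x ahead of the robot, y to its left, z up, the work surface at z = 0. Lengths are in m, angles in rad, forces in N, time in s.
With the tool pointing down it reaches from about 0.425 to 1.025 m from the base axis. Payload 9.4 kg.
Tool frame: the origin (TCP) lies between the finger pads; the fingertips stand 19 mm ahead of it and the grasp point (between the pads) is the TCP; z points along the fingers, y is the line along which they close (so a half turn about z gives the same grasp; the last joint's range is limited). The gripper opens to 93 mm and grips with 3 to 60 N. Pads are 15 mm wide; open, the fingers measure 128 mm over their backs; the gripper's body (75 mm by 188 mm) begins 65 mm behind the grasp point.
Start: joints at [-1.377, 0.599, -0.003, 1.599, 0.002, 0.943, -0.08], TCP at [0.194, 0.699, 0.238] pointing down, gripper open.
Joint ranges: [-2.57, 2.57], [-0.35, 1.97], [-1.29, 1.29], [0.11, 2.56], [-1.05, 4.19], [0.11, 1.86], [-2.63, 2.63]. Speed limits (rad/s): [2.22, 2.22, 3.01, 3.01, 3.14, 3.14, 3.14].

### API

Orientations are given as a unit quaternion [w, x, y, z].
In Python, from bench import ctrl gives the robot as it stands. The module is installed in compiled form; this text tells all that it offers.
- The arm moves only by the shell command python3 -m pendant 'ROWS' [FORCE]. ROWS is JSON, a list of rows, each an object with "xyz": the shift along the tool's x, y, z in units of 60 mm (1.0 is 60 mm), a list of three; "turn": the turn about the tool's z in units of 5 degrees (1.0 is 5 degrees); "hand": the opening in per cent of the stroke, from 0 (shut) to 100 (fully open). In form: [{"xyz": [x, y, z], "turn": turn, "hand": hand}, ...]. A call has 1 to 12 rows; each row is the pose to reach, as a shift and turn from the pose commanded when the call began, along the tool's axes at that moment; what a row does not reach only later rows make up. A row lasts 1/8 s, in which the tool goes at most 62.5 mm and 10.7 degrees, less where a joint would pass 70% of its speed; a pose out of reach is approached as far as the arm can. A call with a gripper value outside its range is refused whole. The fingers move at their own pace and stop on an object; FORCE is the grip in N (left out, the last holds). Time passes only in rows, so rows that repeat a pose let the fingers close. It gives the time, the measured TCP pose, the force, the opening and the grip force at its end, in the units of the state.
- ctrl.get_obs(): the state, without advancing time (a new reading comes with each control period).
- ctrl.camera(name): name is "side" or "top"; returns a dict with "image" (480x640x3 uint8, blue, green, red), "fx", "fy", "cx", "cy" (pixels), "k1" (the pictures are not rectified: a ray, as slopes to the right and down, at radius r is drawn at 1 + k1 r^2 times it, then the intrinsics apply), "R" (3x3) and "t" (3): a world point X has camera coordinates R X + t. Camera axes: x right, y down, z forward; pixel columns grow to the right and rows downward; lengths in m; the calibration is good to about 2 mm. A picture is of the moment at which its call begins. There is no depth.
- ctrl.sign_off(): hands the job in; it is judged then, once.
The state is a dict: "clock": time; "qpos": joint angles; "joint_velocities": joint speeds; "tau": joint torques, N m; "eef_pos": TCP position; "tool_rot": TCP orientation; "wrist_force": force on the tool from outside, world axes, zero at the start; "wrist_torque": the same for the moment, N m; "gripper_width": opening from 0.0 (shut) to 1.0 (fully open); "gripper_force": force on a finger pad.
Only numpy, scipy, OpenCV 4.12 (cv2) and the standard library are available. Lean on these libraries where they do the work, as an engineer would, in place of code of your own. Each camera call takes 0.05 s, during which the arm holds its last target. There are 200 camera calls.

### The job

Get the overhead phone stand ready for a top-down shot: first hang the slip-on counterweight over the bare rear arm of its boom and let it hang there by itself. Then take the pull grip with its release button squeezed in, pull the column up past the first stop to the second, the top of its travel, and finish while holding it there: do not let go, keep the button squeezed in. Leave the food and all other things where they stand.

Things in the scene. Friction and masses are not known exactly. Their poses are not given: they have to be found in the camera images.
- stand: foot and outer tube of the overhead phone stand, held fast to the table by its suction foot. Black foot 122 mm across, dark steel tube 30 mm across, up to 138 mm above the table. Origin: centre of the foot's underside, on the tube's axis. Its x axis points along the boom towards the phone (front), -x is the rear, y the side of the release button, z up.
- column (a joint): height of the telescoping column, m: 0 down (at the start), first stop 0.045, second stop 0.090 = top of travel. The head rides on it. With the button out a latch locks it in the notches 0, 0.045 and 0.090; with the button in it slides freely (3 N friction) and drops under head and counterweight unless held. If the button comes out between stops it locks in the next notch it meets.
- release (a joint): travel of the release button, m: 0 out, 0.005 fully in; spring of 4 N (out) to 8 N (in). The latch is free from about 0.0037 on.
- head: what rides on the column (0.55 kg): boom, boom clamp, pull grip with button, phone. Origin: where boom and column axes cross, 160 mm above the table at the start; axes as stand. Boom: level steel bar along x, 12 mm thick. Front: phone 72 x 150 x 8 mm lying flat, centred at x = 165 mm. Boom clamp: block 34 x 28 x 30 mm round the origin. Rear arm: see rear_arm.
- release_grip (a point): where to take the pull grip: on its axis at the button's height, 43 mm above the boom's axis; axes as stand. Grip: upright black block 30 (x) x 26 (y) mm, from 28 mm below to 27 mm above this point. Metal button 18 x 28 mm on its +y face, outer face 21 mm from this point (16 mm when in); other face 13 mm. Squeeze across y, 34 mm wide (29 mm pressed), with 20 N or more.
- rear_arm (a point): point on the top of the bare rear bar of the boom, 85 mm behind the column's axis, 166 mm above the table at the start; axes as stand, the bar runs along x, 12 mm thick. The bar is free from 68 mm in front of this point (boom clamp) to 59 mm behind it (end knob 24 mm across, 12 mm long).
- weight: slip-on counterweight of dark cast iron, about 0.35 kg, an upside-down U on two cheeks: 44 mm long (x, the way the bar runs through), 54 mm wide (y), 85 mm tall. Origin: centre of underside. Channel open below and at both x ends: 26 mm wide up to 40 mm height, 20 mm above, ceiling at 73 mm. Above 40 mm it is only 30 mm wide (y): grip it there across y, from above. Same after a half turn.
- weight_arch (a point): middle of the ceiling of the counterweight's channel, 73 mm above its underside and 12 mm below its top: rests on the top of the bar when it hangs. Axes as weight.
- board: bamboo chopping board, 200 (x) x 280 (y) x 18 mm, lying on the table under the phone, with carrot peelings; does not move. Origin: centre of its underside; axes as stand.
- mill: wooden pepper mill, 52 mm across, 128 mm tall, upright; origin at the centre of its underside. Leave it alone.
- bowl: white bowl, 96 mm across, 42 mm tall; origin at the centre of its underside. Leave it alone.
- jar: glass jar with a steel lid, 60 mm across, 85 mm tall, upright; origin at the centre of its underside. Leave it alone.
- peeler: vegetable peeler lying on the board: wooden handle to its -x, steel blade to +x, 184 mm long, 18 mm wide, 12 mm high; origin on its underside, 85 mm from the handle's end. Leave it alone.
- carrot0: carrot chunk 1 of 4: a short orange cylinder standing on its cut face on the chopping board, 38 mm across, 32 mm tall; origin at the centre of its underside. Leave it alone.
- carrot1: carrot chunk 2 of 4: a short orange cylinder standing on its cut face on the chopping board, 34 mm across, 28 mm tall; origin at the centre of its underside. Leave it alone.
- carrot2: carrot chunk 3 of 4: a short orange cylinder standing on its cut face on the chopping board, 30 mm across, 30 mm tall; origin at the centre of its underside. Leave it alone.
- carrot3: carrot chunk 4 of 4: a short orange cylinder standing on its cut face on the chopping board, 24 mm across, 24 mm tall; origin at the centre of its underside. Leave it alone.
Not all that is in view belongs to the job. There is more than one size of the weight; the job needs the middle-sized.

How it is judged:
By the outcome, as a careful person would: the job done as asked, in the order asked, and still so for the second after the job is handed in, while the arm keeps its last pose, push and grip.
It also fails if it takes over 51 s, if anything falls off the work surface, if the arm or the gripper's body presses on something with over 40 N, if the wrist force passes 120 N, or if a joint passes its speed limit or range.

## Working session

There is one attempt and no reset: what is moved stays moved. The work goes in short steps, Python scripts to look and compute and a shell command to move; the robot and the scene stay as the last step left them, time stands still between calls to the robot, and variables do not carry over. Pictures are saved under pics/ and viewed, at most 10 in all, crops included, and the job is handed in when it is done.

```bash
mkdir -p pics
cat > h.py <<'E'
import numpy as np, cv2, pickle
from bench import ctrl
def snap(tag):
    out={}
    for n in("side","top"):
        c=ctrl.camera(n); out[n]=c; cv2.imwrite(f"pics/{tag}_{n}.png",c["image"])
    pickle.dump(out,open(f"{tag}.pkl","wb")); return out
def ray(c,u,v):
    K=np.array([[c["fx"],0,c["cx"]],[0,c["fy"],c["cy"]],[0,0,1]])
    p=cv2.undistortPoints(np.array([[[u,v]]],float),K,np.array([c["k1"],0,0,0.]))[0,0]
    R=np.array(c["R"]);t=np.array(c["t"])
    d=R.T@np.array([p[0],p[1],1]); return -R.T@t,d/np.linalg.norm(d)
def plane(c,u,v,z):
    o,d=ray(c,u,v); return o+d*(z-o[2])/d[2]
def two(c1,p1,c2,p2):
    a,d=ray(c1,*p1);b,e=ray(c2,*p2)
    s=np.linalg.lstsq(np.c_[d,-e],b-a,rcond=None)[0]
    P,Q=a+s[0]*d,b+s[1]*e
    return (P+Q)/2,np.linalg.norm(P-Q)
def proj(c,X):
    K=np.array([[c["fx"],0,c["cx"]],[0,c["fy"],c["cy"]],[0,0,1]])
    return cv2.projectPoints(np.array(X,float).reshape(-1,1,3),cv2.Rodrigues(np.array(c["R"]))[0],np.array(c["t"],float),K,np.array([c["k1"],0,0,0.]))[0][:,0]
E
python3 - <<'E'
from h import *
o=snap("a")
for n in o:
    c=o[n]; print(n,-np.array(c["R"]).T@c["t"],np.array(c["R"])[2],c["fx"],c["k1"])
print(ctrl.get_obs())
E
```

```text
side [ 0.25109304 -0.69211638  0.62843095] [ 0.35993464  0.76007444 -0.54104889] 448.6607057082714 -0.08706016358311337
top [0.43009279 0.04244692 1.16184438] [ 0.13967914  0.00745451 -0.99016876] 446.34194453257084 -0.08847312162644204
{'clock': 0.1, 'qpos': array([-1.37667318,  0.60002216, -0.00254521,  1.60005928,  0.0018221 ,
        0.94291141, -0.07982634]), 'joint_velocities': array([ 0.00017527, -0.00168959,  0.00020865, -0.00333626, -0.00168764,
       -0.00154074,  0.00208492]), 'tau': array([ 5.80054155e-03, -7.66558385e+01,  1.50244128e+00, -2.52934599e+01,
       -5.22849534e-02,  1.35113939e-02,  3.53343125e-05]), 'eef_pos': array([0.19385947, 0.69816541, 0.23685953]), 'tool_rot': array([-2.08972950e-05,  1.34974968e-01,  9.90848762e-01, -6.98884678e-04]), 'wrist_force': array([ 0.60325031, -0.99897506, -0.42883788]), 'wrist_torque': array([ 0.00062225,  0.00190764, -0.01599515]), 'gripper_force': 0.0, 'gripper_width': 1.002151177888038}
```

View pics/a_side.png

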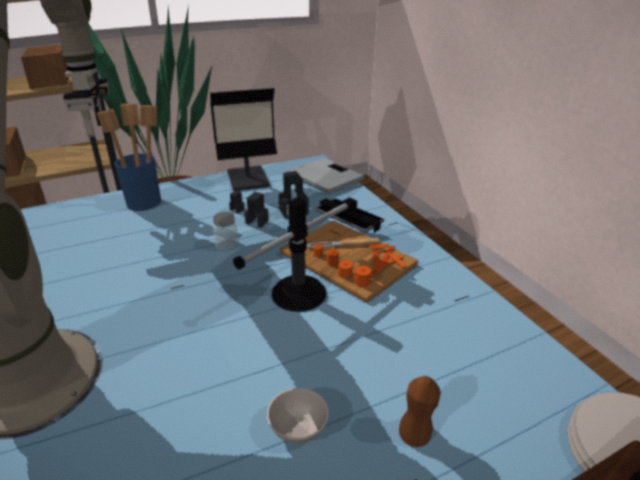

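View pics/a_top.png

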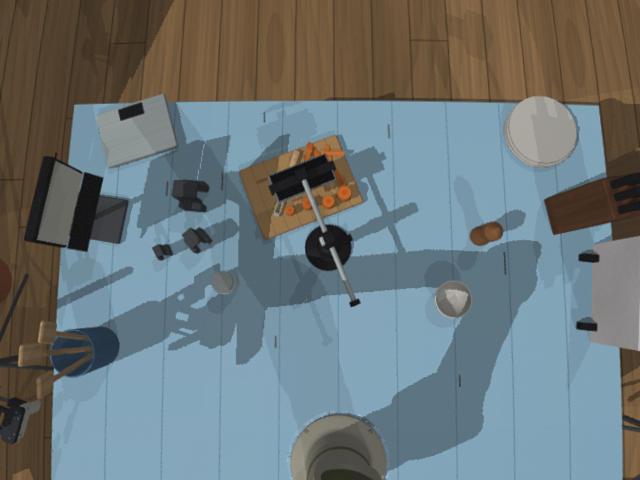

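The side view shows the stand (tube about 298,260), with its rear arm ending at knob (240,262). The three weights are near (236,200), (256,208) and (291,190). In the top view the weights are at (190,195) large, (196,240) middle and (162,252) small, and the boom runs from phone (303,178) to knob (354,302). I'll enlarge both.

Run:
```python
from h import *
o=pickle.load(open("a.pkl","rb"))
t=o["top"]["image"];s=o["side"]["image"]
a=cv2.resize(t[165:275,140:240],None,fx=4,fy=4,interpolation=cv2.INTER_CUBIC)
b=cv2.resize(s[160:240,220:310],None,fx=4,fy=4,interpolation=cv2.INTER_CUBIC)
c=cv2.resize(t[210:320,290:390],None,fx=4,fy=4,interpolation=cv2.INTER_CUBIC)[:,:400]
im=np.zeros((600,800,3),np.uint8)
im[:440,:400]=a; im[:320,400:760]=b; 
im=np.clip(im.astype(float)*2.2,0,255).astype(np.uint8)
cv2.imwrite("pics/crop1.png",im)
d=np.clip(np.hstack([c,cv2.resize(s[180:290,230:330],None,fx=4,fy=4,interpolation=cv2.INTER_CUBIC)]).astype(float)*1.8,0,255)
cv2.imwrite("pics/crop2.png",d)
```

```text
[ WARN:0@0.354] global loadsave.cpp:1063 imwrite_ Unsupported depth image for selected encoder is fallbacked to CV_8U.
```

View pics/crop1.png

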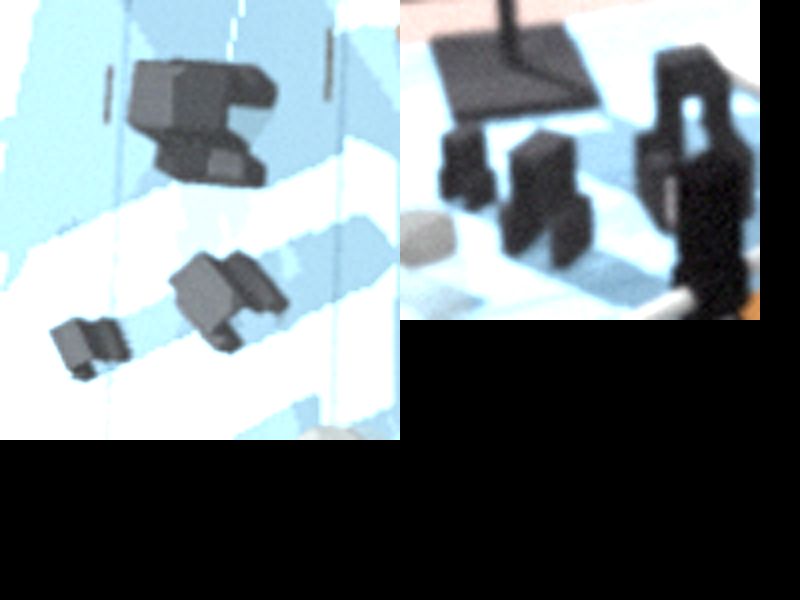

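View pics/crop2.png

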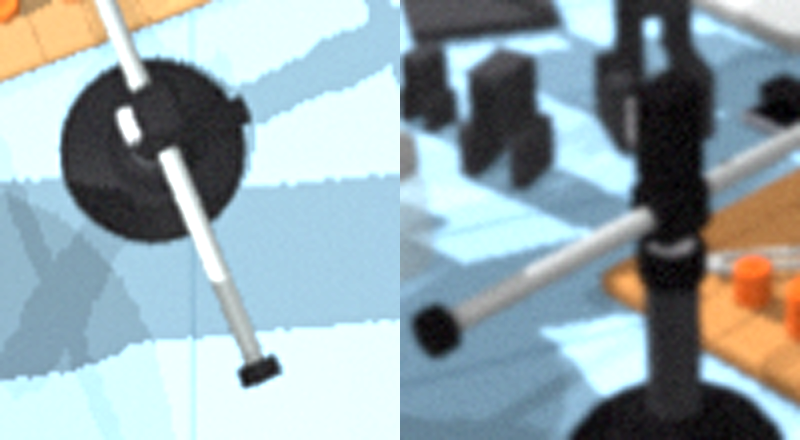

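Crop 1: the middle weight's light top face has corners at about (172,284), (205,253), (245,298) and (214,335), in 4x crop pixels. Crop 2: the bar runs from (105,0) through the clamp to the knob at (260,368), and the white button is at (128,125), on the image left, which is the +y side.

Run:
```python
from h import *
np.set_printoptions(precision=4,suppress=True)
o=pickle.load(open("a.pkl","rb"));T=o["top"];S=o["side"]
f=lambda U,V,ox,oy:((U+.5)/4-.5+ox,(V+.5)/4-.5+oy)
q=[plane(T,*f(*p,140,165),.085) for p in[(172,284),(205,253),(245,298),(214,335)]]
print("mid top",np.array(q),np.mean(q,0)); 
for i in range(4):
    d=q[(i+1)%4]-q[i]; print(np.linalg.norm(d),np.degrees(np.arctan2(d[1],d[0])))
# bar
g=cv2.cvtColor(T["image"],cv2.COLOR_BGR2HSV); 
m=((g[...,1]<45)&(g[...,2]>85)).astype(np.uint8); m[:, :290]=0;m[:,390:]=0;m[:195]=0;m[310:]=0
n,l,st,ce=cv2.connectedComponentsWithStats(m)
for i in range(1,n):
    if st[i,4]>12:
        ys,xs=np.where(l==i); P=np.array([plane(T,x,y,.163)[:2] for x,y in zip(xs,ys)]).astype(np.float32)
        L=cv2.fitLine(P,cv2.DIST_HUBER,0,.001,.001).ravel(); print(i,st[i],L, np.degrees(np.arctan2(L[1],L[0])))
k1=f(260,368,290,210);k2=f(436-400,330,230,180)
print("knob",two(T,k1,S,k2),plane(T,*k1,.165))
# foot
print("foot",plane(T,*f(153,150,290,210),.008))
for e in[(61,150),(245,150),(153,58),(153,242)]: print(plane(T,*f(*e,290,210),.008))
print("button",plane(T,*f(128,125,290,210),.203))
for n,p,z in[("large",(170,95),.12),("small",(72,345),.06),("largebase",(265,185),0),("smallbase",(130,358),0),("smalltopedge",(95,360),.06)]: print(n,plane(T,*f(*p,140,165),z))
print("jar",plane(T,222,278,.085))
```

```text
mid top [[0.562  0.3842 0.085 ]
 [0.5813 0.3644 0.085 ]
 [0.5535 0.3383 0.085 ]
 [0.5307 0.3567 0.085 ]] [0.5569 0.3609 0.085 ]
0.027625385533850712 -45.79140123075649
0.038080272957708286 -136.80568540544326
0.029274201152306747 141.1819626490095
0.04168168115621178 41.31196901277073
2 [308 195  19  38 200] [0.9274 0.3741 0.6054 0.0533] 21.970472
30 [319 237   6   9  36] [0.9347 0.3554 0.5415 0.043 ] 20.817734
31 [330 247  25  54 295] [ 0.9229  0.3849  0.4698 -0.0027] 22.640081
knob (array([ 0.405 , -0.0305,  0.1596]), np.float64(0.0022584381879569206)) [ 0.4062 -0.0304  0.165 ]
foot [0.5423 0.0266 0.008 ]
[0.5422 0.0863 0.008 ]
[ 0.5425 -0.0331  0.008 ]
[0.6027 0.0266 0.008 ]
[0.4828 0.0266 0.008 ]
button [0.5369 0.0428 0.203 ]
large [0.6727 0.3798 0.12  ]
small [0.5263 0.4546 0.06  ]
largebase [0.639  0.3512 0.    ]
smallbase [0.5232 0.4373 0.    ]
smalltopedge [0.517  0.4393 0.06  ]
jar [0.4592 0.2832 0.085 ]
```

Run:
```python
from h import *
np.set_printoptions(precision=4,suppress=True)
o=pickle.load(open("a.pkl","rb"));T=o["top"];S=o["side"]
print("mid2",two(T,proj(T,[.5569,.3609,.085])[0],S,(255.2,197)))
c=np.array([.5569,.3609,.085]);a=np.radians(44)
X=[c+[s*.022*np.cos(a)-t*.015*np.sin(a),s*.022*np.sin(a)+t*.015*np.cos(a),0] for s in(1,-1) for t in (1,-1)]
p=proj(S,X); print("side crop1 expected",(p-[220,160]+.5)*4-.5+[400,0])
print("holder base",plane(S,143,203,0),"top rim",plane(T,92,345,.13))
print("utensils", two(T,(40,333),S,(110,122)),two(T,(35,355),S,(110,122)),two(T,(52,378),S,(149,115)))
print("tcp px",proj(T,[.194,.699,.237]),proj(S,[.194,.699,.237]))
# moves from the present pose: weight grasp and place
from scipy.spatial.transform import Rotation as Ro
ob=ctrl.get_obs();R=Ro.from_quat(ob["tool_rot"],scalar_first=True).as_matrix()
for n,P in[("weight z.3",[.557,.361,.3]),("via",[.42,.62,.4])]: print(n,R.T@(np.array(P)-ob["eef_pos"])/.06)
print(R)
```

```text
mid2 (array([0.5583, 0.3629, 0.0779]), np.float64(0.0010829872930427596))
side crop1 expected [[535.4595 124.6587]
 [574.5843 131.8284]
 [504.2726 151.7721]
 [544.2677 159.3614]]
holder base [0.278  0.6168 0.    ] top rim [0.2991 0.5768 0.13  ]
utensils (array([0.2858, 0.6392, 0.2456]), np.float64(0.09779825393639716)) (array([0.2625, 0.6481, 0.2443]), np.float64(0.051710531031435567)) (array([0.2968, 0.5595, 0.2928]), np.float64(0.08762768581001418))
tcp px [[ 11.686  398.4198]] [[ 94.4613 123.4487]]
weight z.3 [-7.3351 -3.7973 -1.046 ]
via [-3.9805 -0.2509 -2.7181]
[[-0.9636  0.2675 -0.0002]
 [ 0.2675  0.9636 -0.0014]
 [-0.0001 -0.0014 -1.    ]]
```

```bash
python3 -m pendant '[{"xyz":[0,0,-1],"turn":0,"hand":100},{"xyz":[0,0,-2],"turn":0,"hand":100},{"xyz":[0,0,-3.2],"turn":0,"hand":100},{"xyz":[-0.9,-0.45,-3.2],"turn":-1.5,"hand":100},{"xyz":[-1.8,-0.9,-3.2],"turn":-3,"hand":90},{"xyz":[-2.7,-1.35,-3.2],"turn":-4.5,"hand":80},{"xyz":[-3.6,-1.85,-3.2],"turn":-6,"hand":70},{"xyz":[-4.5,-2.3,-3.2],"turn":-7.5,"hand":70},{"xyz":[-5.4,-2.8,-3.2],"turn":-9,"hand":70},{"xyz":[-6.3,-3.3,-3],"turn":-10.5,"hand":70},{"xyz":[-7.3,-3.8,-2.5],"turn":-11.9,"hand":70},{"xyz":[-7.3,-3.8,-2],"turn":-11.9,"hand":70}]' 20
cat > go.py <<'E'
import sys; from h import *
from scipy.spatial.transform import Rotation as Ro
np.set_printoptions(precision=4,suppress=True)
ob=ctrl.get_obs();R=Ro.from_quat(ob["tool_rot"],scalar_first=True).as_matrix()
ya=np.degrees(np.arctan2(R[1,1],R[0,1]))
v=[float(x) for x in sys.argv[1:]]
print(ob["clock"],ob["eef_pos"],"yaw y",ya,"z",R[:,2],"F",ob["wrist_force"],"w",ob["gripper_width"]*93,ob["gripper_force"],"q7",ob["qpos"][6])
print("move",R.T@(np.array(v[:3])-ob["eef_pos"])/.06,"turn",-(v[3]-ya)/5)
E
python3 go.py .557 .361 .067 134
```

```text
clock: 1.6
eef_pos: [0.5588, 0.3572, 0.357]
tool_rot: [0.001, -0.372, 0.928, -0.001]
wrist_force: [0.1, 0.9, -1.0]
gripper_width: 0.696
gripper_force: 0.0
1.6 [0.5588 0.3572 0.357 ] yaw y 133.69833414310432 z [ 0.0021 -0.0011 -1.    ] F [ 0.1432  0.8983 -0.9679] w 64.75894518334157 0.0 q7 1.6294531391848825
move [-0.0185  0.0782  4.8337] turn -0.060333171379136276
```

```bash
python3 -m pendant '[{"xyz":[0,0.08,1],"turn":0,"hand":70},{"xyz":[0,0.08,2],"turn":0,"hand":70},{"xyz":[0,0.08,3],"turn":0,"hand":70},{"xyz":[0,0.08,3.8],"turn":0,"hand":70}]' 30
python3 go.py .557 .361 .067 134
python3 - <<'E'
from h import *
o=snap("b")
t=o["top"]["image"];s=o["side"]["image"]
a=cv2.resize(t[165:275,140:240],None,fx=4,fy=4);b=cv2.resize(s[140:250,205:305],None,fx=4,fy=4)
cv2.imwrite("pics/crop3.png",np.clip(np.hstack([a,b])*1.8,0,255).astype(np.uint8))
E
```

```text
clock: 2.1
eef_pos: [0.5509, 0.3646, 0.127]
tool_rot: [-0.001, -0.375, 0.927, -0.0]
wrist_force: [-0.4, 0.5, 0.2]
gripper_width: 0.697
gripper_force: 0.0
2.1 [0.5509 0.3646 0.127 ] yaw y 133.98970702999674 z [-0.0015 -0.0011 -1.    ] F [-0.4091  0.4521  0.1657] w 64.83416832749201 0.0 q7 1.576913089413498
move [-0.0323 -0.1139  1.0003] turn -0.002058594000652647
```

View pics/crop3.png

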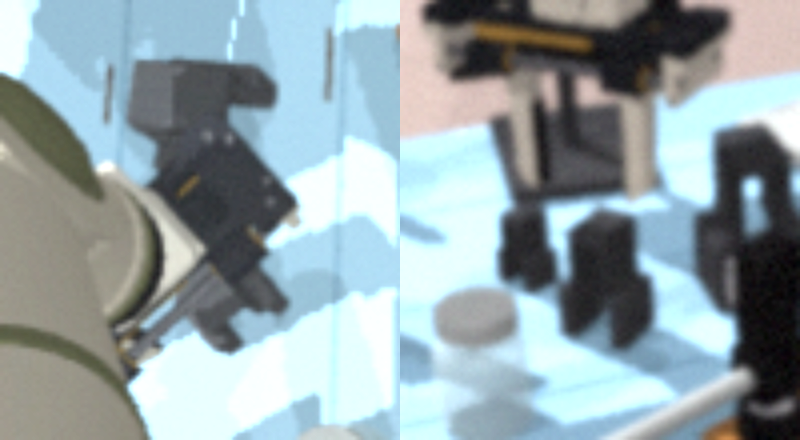

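Crop 3: the fingers are above and slightly behind the middle weight (its top is at about (605,225) in the right half). The jar and the large weight stand clear. Next I'll check the large weight's height and the alignment.

Run:
```python
from h import *
o=pickle.load(open("b.pkl","rb"));T=o["top"];S=o["side"]
print(two(pickle.load(open("a.pkl","rb"))["top"],(177.6,188.9),S,(291.4,174.1)))
f=lambda P:(proj(S,P)[0]-[205,140])*4+[401.5,1.5]
print(f([.557,.361,.085]),f([.551,.3646,.108]), f([.551-.0324*.72,.3646+.0324*.695,.108]),f([.551+.0324*.72,.3646-.0324*.695,.108]))
```

```text
(array([0.67545099, 0.39334633, 0.11106072]), np.float64(0.0040505467353071185))
[599.87624738 221.60214988] [587.31807052 190.11161331] [543.87085668 183.11708763] [631.49992095 197.24454467]
```

```bash
python3 -m pendant '[{"xyz":[-0.03,-0.12,0],"turn":0,"hand":70},{"xyz":[-0.03,-0.12,0.5],"turn":0,"hand":70},{"xyz":[-0.03,-0.12,1.02],"turn":0,"hand":70},{"xyz":[-0.03,-0.12,1.02],"turn":0,"hand":70},{"xyz":[-0.03,-0.12,1.02],"turn":0,"hand":20},{"xyz":[-0.03,-0.12,1.02],"turn":0,"hand":20},{"xyz":[-0.03,-0.12,1.02],"turn":0,"hand":20},{"xyz":[-0.03,-0.12,1.02],"turn":0,"hand":20},{"xyz":[-0.03,-0.12,1.02],"turn":0,"hand":20},{"xyz":[-0.03,-0.12,1.02],"turn":0,"hand":20}]' 30
python3 go.py .464 -.005 .3 112.4
```

```text
clock: 3.45
eef_pos: [0.5578, 0.3619, 0.069]
tool_rot: [0.0, -0.375, 0.927, 0.0]
wrist_force: [-1.9, 0.9, 5.8]
gripper_width: 0.32
gripper_force: 29.8
3.45 [0.5578 0.3619 0.069 ] yaw y 134.01178679481606 z [ 0.0003  0.0007 -1.    ] F [-1.87    0.9243  5.753 ] w 29.755875527165298 29.8125658929348 q7 1.5748510566973957
move [ 5.3709 -3.3098 -3.8556] turn 4.322357358963211
```

```bash
python3 -m pendant '[{"xyz":[0,0,-0.5],"turn":0,"hand":20},{"xyz":[0,0,-1.2],"turn":0,"hand":20},{"xyz":[0,0,-2.1],"turn":0,"hand":20},{"xyz":[0,0,-3],"turn":0,"hand":20},{"xyz":[0.5,-0.3,-3.8],"turn":0.4,"hand":20},{"xyz":[1.2,-0.75,-4.4],"turn":1,"hand":20},{"xyz":[2,-1.2,-4.4],"turn":1.7,"hand":20},{"xyz":[2.8,-1.7,-4.4],"turn":2.4,"hand":20},{"xyz":[3.6,-2.2,-4.4],"turn":3.1,"hand":20},{"xyz":[4.4,-2.7,-4.4],"turn":3.8,"hand":20},{"xyz":[5.0,-3.1,-4.4],"turn":4.3,"hand":20},{"xyz":[5.37,-3.31,-4.4],"turn":4.3,"hand":20}]'
python3 go.py .464 -.0055 .25 112.4
python3 -m pendant '[{"xyz":[0,0,0],"turn":0,"hand":20}]'
python3 go.py .464 -.0055 .25 112.4
python3 - <<'E'
from h import *
o=snap("c")
t=o["top"]["image"];s=o["side"]["image"]
a=cv2.resize(t[210:320,290:390],None,fx=4,fy=4);b=cv2.resize(s[140:290,220:320],None,fx=4,fy=4)
im=np.zeros((600,800,3),np.uint8);im[:440,:400]=a;im[:,400:]=b
cv2.imwrite("pics/crop4.png",np.clip(im*1.8,0,255).astype(np.uint8))
E
```

```text
clock: 4.95
eef_pos: [0.4627, -0.0081, 0.3321]
tool_rot: [-0.001, -0.193, 0.981, -0.0]
wrist_force: [-0.2, -0.4, -3.8]
gripper_width: 0.321
gripper_force: 29.8
4.95 [ 0.4627 -0.0081  0.3321] yaw y 112.28971024100515 z [-0.0012 -0.0008 -1.    ] F [-0.1591 -0.4304 -3.791 ] w 29.881832962042598 29.80079099535942 q7 1.8702585932338196
move [-0.038   0.032   1.3677] turn -0.02205795179897052
clock: 5.08
eef_pos: [0.4629, -0.0077, 0.3321]
tool_rot: [-0.001, -0.193, 0.981, -0.0]
wrist_force: [-0.4, 0.5, -3.0]
gripper_width: 0.325
gripper_force: 29.8
5.075 [ 0.4629 -0.0077  0.3321] yaw y 112.27081779459688 z [-0.0012 -0.0008 -1.    ] F [-0.3603  0.4548 -2.962 ] w 30.235367146831724 29.80023980140686 q7 1.8689124041588026
move [-0.033   0.0266  1.3687] turn -0.02583644108062515
```

View pics/crop4.png

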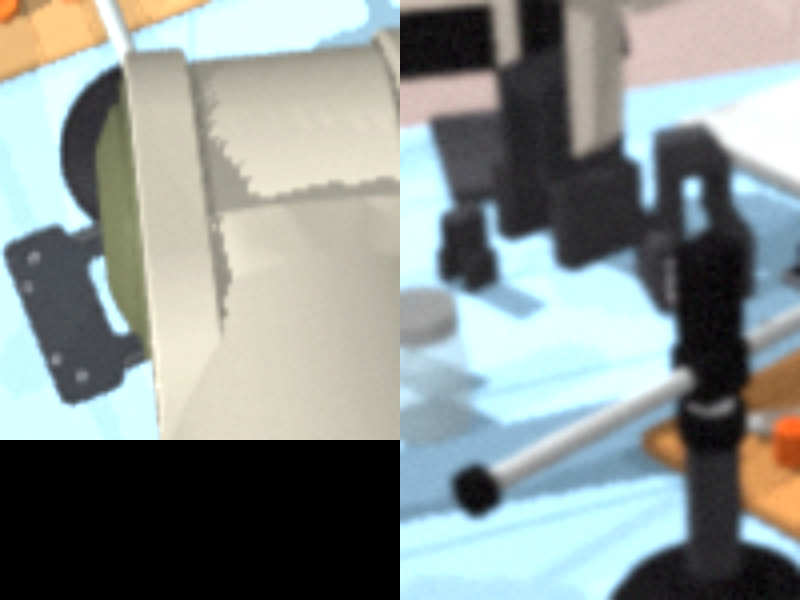

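Crop 4: the weight hangs upright and square between the fingers, lined up with the bar, which runs from (480,485) to (690,375). I'll go down in stages.

```bash
python3 -m pendant '[{"xyz":[-0.02,0.03,0.5],"turn":0,"hand":20},{"xyz":[-0.02,0.03,1],"turn":0,"hand":20},{"xyz":[-0.02,0.03,1.4],"turn":0,"hand":20},{"xyz":[-0.02,0.03,1.4],"turn":0,"hand":20}]'
python3 go.py .464 -.0055 .164 112.4
python3 - <<'E'
from h import *
o=snap("d")
s=o["side"]["image"]
b=cv2.resize(s[170:290,220:320],None,fx=5,fy=5,interpolation=cv2.INTER_CUBIC)
cv2.imwrite("pics/crop5.png",np.clip(b*1.8,0,255).astype(np.uint8))
E
```

```text
clock: 5.68
eef_pos: [0.4638, -0.0023, 0.247]
tool_rot: [-0.002, -0.196, 0.981, 0.0]
wrist_force: [-0.5, -0.3, -3.1]
gripper_width: 0.324
gripper_force: 29.8
5.675 [ 0.4638 -0.0023  0.247 ] yaw y 112.58746518594238 z [-0.0037 -0.0002 -1.    ] F [-0.4587 -0.3236 -3.0591] w 30.087317978043963 29.80035200715065 q7 1.8731831332375728
move [ 0.0121 -0.0527  1.3834] turn 0.03749303718847443
```

View pics/crop5.png

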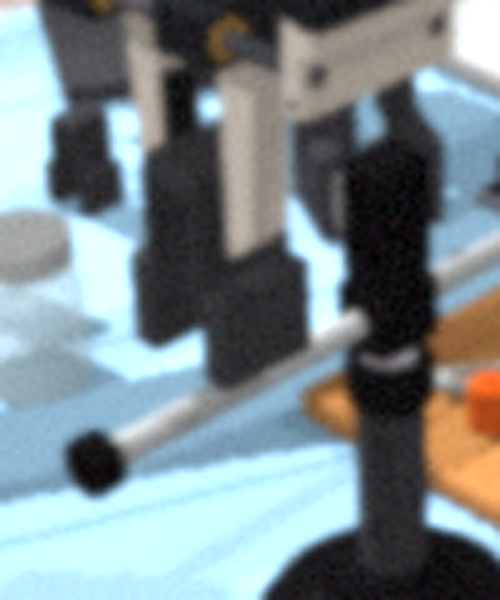

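Crop 5: the cheeks are just above the bar and straddle it; the near cheek's bottom is at (250,380) and the bar passes between them. I'll lower it with a small sideways correction.

```bash
python3 -m pendant '[{"xyz":[0.01,-0.05,0],"turn":0,"hand":20},{"xyz":[0.01,-0.05,0.3],"turn":0,"hand":20},{"xyz":[0.01,-0.05,0.6],"turn":0,"hand":20},{"xyz":[0.01,-0.05,0.9],"turn":0,"hand":20},{"xyz":[0.01,-0.05,1.1],"turn":0,"hand":20},{"xyz":[0.01,-0.05,1.2],"turn":0,"hand":20},{"xyz":[0.01,-0.05,1.2],"turn":0,"hand":20}]'
python3 go.py .464 -.0055 .164 112.4
```

```text
clock: 6.65
eef_pos: [0.4652, -0.0063, 0.1765]
tool_rot: [0.0, -0.195, 0.981, -0.0]
wrist_force: [-1.2, -0.8, -3.9]
gripper_width: 0.32
gripper_force: 29.8
6.65 [ 0.4652 -0.0063  0.1765] yaw y 112.48922742455437 z [ 0. -0. -1.] F [-1.2471 -0.8045 -3.898 ] w 29.80371832486734 29.800257682800293 q7 1.8901237383037675
move [0.0136 0.0197 0.2084] turn 0.017845484910873212
```

No contact yet, so I'll lower it in small steps.

```bash
python3 -m pendant '[{"xyz":[0,0.01,0.1],"turn":0,"hand":20},{"xyz":[0,0.01,0.16],"turn":0,"hand":20},{"xyz":[0,0.01,0.16],"turn":0,"hand":20}]'
python3 -m pendant '[{"xyz":[0,0,0.04],"turn":0,"hand":20},{"xyz":[0,0,0.04],"turn":0,"hand":20}]' | grep -E "eef|wrist"
python3 -m pendant '[{"xyz":[0,0,0.03],"turn":0,"hand":20},{"xyz":[0,0,0.03],"turn":0,"hand":20}]'| grep -E "eef|wrist"
```

```text
clock: 7.02
eef_pos: [0.4647, -0.0057, 0.1667]
tool_rot: [-0.0, -0.195, 0.981, 0.0]
wrist_force: [-0.2, 0.4, -3.1]
gripper_width: 0.321
gripper_force: 29.8
eef_pos: [0.4648, -0.0057, 0.1643]
wrist_force: [-0.0, -0.2, -3.7]
eef_pos: [0.4648, -0.0057, 0.1626]
wrist_force: [-0.9, -0.8, -3.3]
```

```bash
for i in 1 2 3; do python3 -m pendant '[{"xyz":[0,0,0.02],"turn":0,"hand":20},{"xyz":[0,0,0.02],"turn":0,"hand":20}]'| grep -E "eef|wrist"; done
```

```text
eef_pos: [0.4649, -0.0057, 0.1617]
wrist_force: [-0.3, 0.0, 2.7]
eef_pos: [0.465, -0.0057, 0.1615]
wrist_force: [-5.9, 1.4, 21.5]
eef_pos: [0.465, -0.0057, 0.1612]
wrist_force: [-9.0, 0.2, 36.4]
```

The weight is seated on the bar. I'll ease off, open, and lift straight up.

```bash
python3 -m pendant '[{"xyz":[0,0,-0.04],"turn":0,"hand":20},{"xyz":[0,0,-0.04],"turn":0,"hand":55},{"xyz":[0,0,-0.04],"turn":0,"hand":55},{"xyz":[0,0,-0.04],"turn":0,"hand":55},{"xyz":[0,0,-0.04],"turn":0,"hand":55},{"xyz":[0,0,-0.5],"turn":0,"hand":55},{"xyz":[0,0,-1.2],"turn":0,"hand":55},{"xyz":[0,0,-2],"turn":0,"hand":55},{"xyz":[0,0,-2.7],"turn":0,"hand":55},{"xyz":[0,0,-2.7],"turn":0,"hand":55}]'
python3 go.py .543 .027 .30 112.4
python3 - <<'E'
from h import *
o=snap("e")
s=o["side"]["image"]
b=cv2.resize(s[150:270,200:360],None,fx=5,fy=5,interpolation=cv2.INTER_CUBIC)
cv2.imwrite("pics/crop6.png",np.clip(b*2.0,0,255).astype(np.uint8))
E
```

```text
clock: 9.52
eef_pos: [0.4662, -0.0057, 0.3237]
tool_rot: [0.003, -0.195, 0.981, -0.0]
wrist_force: [-0.5, 0.6, -0.0]
gripper_width: 0.549
gripper_force: 0.0
9.525 [ 0.4662 -0.0057  0.3237] yaw y 112.47583466168234 z [ 0.0057  0.0007 -1.    ] F [-0.4854  0.647  -0.0171] w 51.07579754063517 0.0 q7 1.871745542048914
move [-1.3895  0.0143  0.4034] turn 0.015166932336467199
```

View pics/crop6.png

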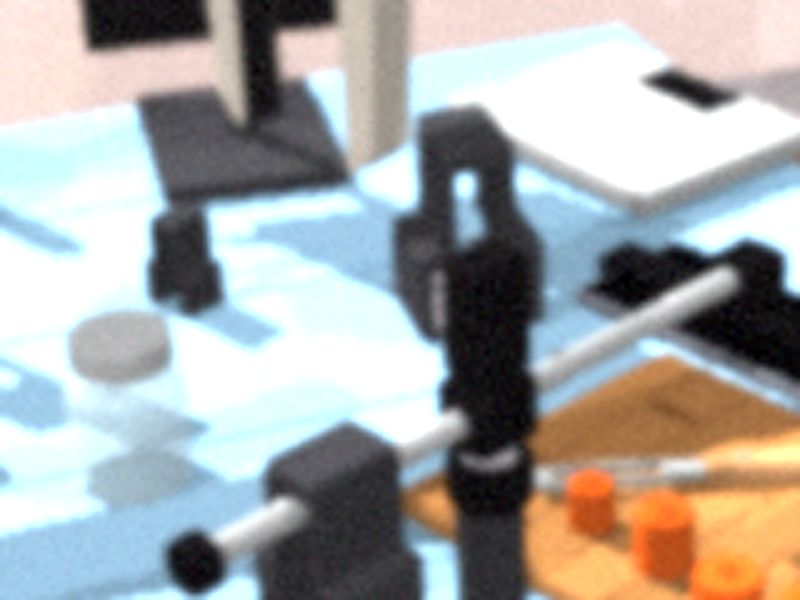

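Crop 6: the weight hangs freely on the bar (about 330,500), level, between the knob and the clamp. Next I'll move over the pull grip.

```bash
python3 -m pendant '[{"xyz":[-0.7,0.02,0],"turn":0,"hand":70},{"xyz":[-1.39,0.04,0],"turn":0,"hand":70},{"xyz":[-1.39,0.04,0],"turn":0,"hand":70},{"xyz":[-1.39,0.04,0.4],"turn":0,"hand":70},{"xyz":[-1.39,0.04,0.4],"turn":0,"hand":70}]'
python3 go.py .5424 .0284 .203 112.4
python3 - <<'E'
from h import *
o=snap("f")
s=o["side"]["image"]
b=cv2.resize(s[140:260,230:360],None,fx=5,fy=5,interpolation=cv2.INTER_CUBIC)
cv2.imwrite("pics/crop7.png",np.clip(b*2.0,0,255).astype(np.uint8))
E
```

```text
clock: 10.25
eef_pos: [0.5389, 0.0278, 0.2947]
tool_rot: [-0.003, -0.195, 0.981, 0.0]
wrist_force: [-0.0, -0.4, 0.4]
gripper_width: 0.701
gripper_force: 0.0
10.25 [0.5389 0.0278 0.2947] yaw y 112.46706785343979 z [-0.0054 -0.001  -1.    ] F [-0.0203 -0.3545  0.3627] w 65.20178476113738 0.0 q7 1.8298027752134711
move [-0.0667 -0.0148  1.5275] turn 0.013413570687956167
```

View pics/crop7.png

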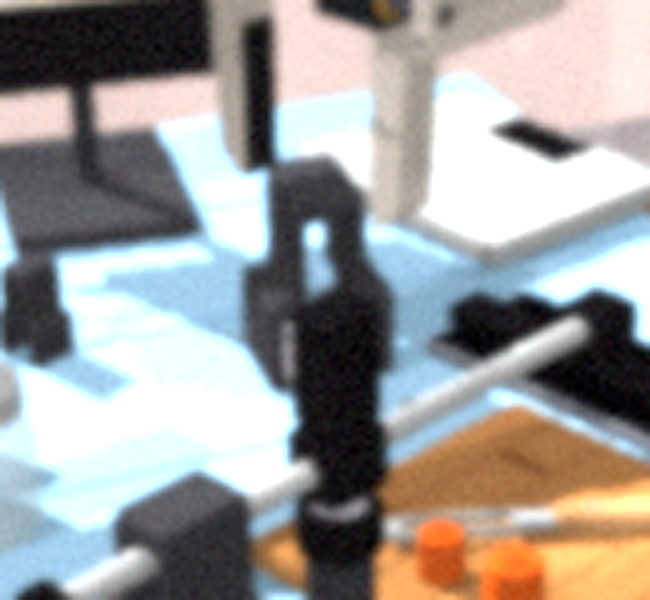

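Crop 7: the fingers straddle the pull grip (top at about (340,290)) from above, with the white button on its left at (290,350). I'll lower to the button's height.

```bash
python3 -m pendant '[{"xyz":[-0.03,-0.01,0.4],"turn":0,"hand":70},{"xyz":[-0.03,-0.01,0.8],"turn":0,"hand":70},{"xyz":[-0.03,-0.01,1.2],"turn":0,"hand":70},{"xyz":[-0.03,-0.01,1.5],"turn":0,"hand":70},{"xyz":[-0.03,-0.01,1.5],"turn":0,"hand":70},{"xyz":[-0.03,-0.01,1.5],"turn":0,"hand":70}]' 45
python3 go.py .5424 .0284 .203 112.4
```

```text
clock: 11.1
eef_pos: [0.5433, 0.0284, 0.2081]
tool_rot: [0.001, -0.195, 0.981, -0.0]
wrist_force: [-0.8, -0.1, 0.0]
gripper_width: 0.702
gripper_force: 0.0
11.1 [0.5433 0.0284 0.2081] yaw y 112.47580076514006 z [ 0.0012  0.0001 -1.    ] F [-0.795  -0.0911  0.0002] w 65.24873308574541 0.0 q7 1.8365706953155463
move [0.0141 0.0055 0.0844] turn 0.015160153028011792
```

```bash
python3 -m pendant '[{"xyz":[0.01,0,0.07],"turn":0,"hand":70},{"xyz":[0.01,0,0.07],"turn":0,"hand":15},{"xyz":[0.01,0,0.07],"turn":0,"hand":15},{"xyz":[0.01,0,0.07],"turn":0,"hand":15},{"xyz":[0.01,0,0.07],"turn":0,"hand":15},{"xyz":[0.01,0,0.07],"turn":0,"hand":15},{"xyz":[0.01,0,0.07],"turn":0,"hand":15}]' 45
python3 go.py .5424 .0284 .203 112.4
```

```text
clock: 11.98
eef_pos: [0.5427, 0.0276, 0.203]
tool_rot: [0.0, -0.194, 0.981, -0.0]
wrist_force: [2.5, -4.5, 1.7]
gripper_width: 0.302
gripper_force: 45.0
11.975 [0.5427 0.0276 0.203 ] yaw y 112.42420287034204 z [ 0.0006 -0.0004 -1.    ] F [ 2.5278 -4.4533  1.7288] w 28.104734357716303 44.99965846538544 q7 1.8370462482691938
move [-0.0004  0.0137 -0.0001] turn 0.004840574068407477
```

The button is squeezed in (28–29 mm). Now I'll pull up gently.

```bash
python3 -m pendant '[{"xyz":[0,0,-0.05],"turn":0,"hand":15},{"xyz":[0,0,-0.12],"turn":0,"hand":15},{"xyz":[0,0,-0.2],"turn":0,"hand":15},{"xyz":[0,0,-0.3],"turn":0,"hand":15},{"xyz":[0,0,-0.3],"turn":0,"hand":15}]'
python3 go.py .5427 .0276 .293 112.4
```

```text
clock: 12.6
eef_pos: [0.5427, 0.0276, 0.2204]
tool_rot: [0.0, -0.195, 0.981, -0.0]
wrist_force: [4.9, -5.0, -5.9]
gripper_width: 0.302
gripper_force: 45.0
12.6 [0.5427 0.0276 0.2204] yaw y 112.43302213268488 z [ 0.0003 -0.0005 -1.    ] F [ 4.9316 -5.02   -5.8783] w 28.08983046951884 44.99650776386261 q7 1.8358256009275815
move [-0.0004 -0.0015 -1.2092] turn 0.006604426536975438
```

```bash
python3 -m pendant '[{"xyz":[0,0,-0.12],"turn":0,"hand":15},{"xyz":[0,0,-0.25],"turn":0,"hand":15},{"xyz":[0,0,-0.4],"turn":0,"hand":15},{"xyz":[0,0,-0.55],"turn":0,"hand":15},{"xyz":[0,0,-0.7],"turn":0,"hand":15},{"xyz":[0,0,-0.85],"turn":0,"hand":15},{"xyz":[0,0,-1],"turn":0,"hand":15},{"xyz":[0,0,-1.1],"turn":0,"hand":15},{"xyz":[0,0,-1.15],"turn":0,"hand":15},{"xyz":[0,0,-1.15],"turn":0,"hand":15}]'
python3 go.py .5427 .0276 .293 112.4
python3 -m pendant '[{"xyz":[0,0,-0.05],"turn":0,"hand":15},{"xyz":[0,0,-0.05],"turn":0,"hand":15}]'|grep -E "eef|wrist_f|width"
```

```text
clock: 13.85
eef_pos: [0.5427, 0.0277, 0.2892]
tool_rot: [0.0, -0.195, 0.981, -0.0]
wrist_force: [5.4, -4.6, -4.9]
gripper_width: 0.301
gripper_force: 45.0
13.85 [0.5427 0.0277 0.2892] yaw y 112.4353074858939 z [ 0.0002 -0.0005 -1.    ] F [ 5.3817 -4.636  -4.9173] w 28.0029408400139 44.99623954296112 q7 1.8310638823713512
move [-0.0003 -0.0012 -0.0628] turn 0.0070614971787790635
eef_pos: [0.5426, 0.0276, 0.292]
wrist_force: [6.5, -4.5, -7.6]
gripper_width: 0.304
```

```bash
for i in 1 2 3; do python3 -m pendant '[{"xyz":[0,0,-0.02],"turn":0,"hand":15},{"xyz":[0,0,-0.02],"turn":0,"hand":15}]'|grep -E "eef|wrist_f|width"; done
python3 - <<'E'
from h import *
o=snap("g")
cv2.imwrite("pics/crop8.png",np.clip(cv2.resize(o["side"]["image"][100:320,190:430],None,fx=2.5,fy=2.5)*1.6,0,255).astype(np.uint8))
E
```

```text
eef_pos: [0.5426, 0.0277, 0.293]
wrist_force: [6.6, -4.6, -10.2]
gripper_width: 0.301
eef_pos: [0.5425, 0.0276, 0.2932]
wrist_force: [10.1, -3.6, -19.7]
gripper_width: 0.299
eef_pos: [0.5425, 0.0275, 0.2934]
wrist_force: [13.1, -3.2, -29.8]
gripper_width: 0.299
```

View pics/crop8.png

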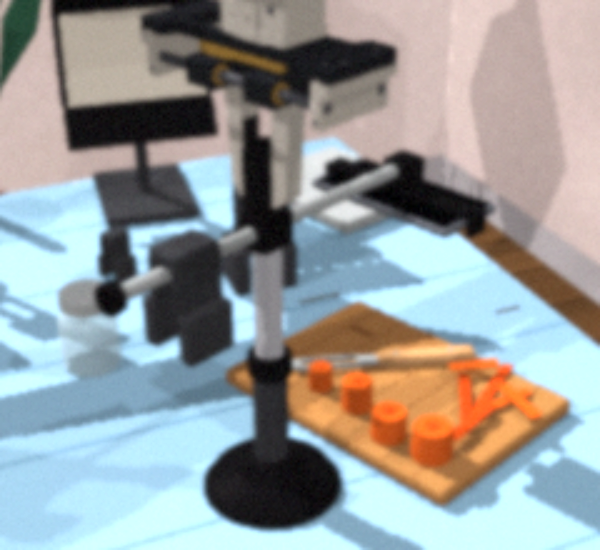

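Crop 8: the column is fully extended (bright tube 265,250 to 360), the weight hangs on the rear arm (190,295), and everything else is undisturbed. The rising force confirms the top stop. I'll ease off slightly and hand in.

```bash
python3 -m pendant '[{"xyz":[0,0,0.02],"turn":0,"hand":15},{"xyz":[0,0,0.02],"turn":0,"hand":15},{"xyz":[0,0,0.02],"turn":0,"hand":15}]'
python3 -c "
from bench import ctrl
print(ctrl.sign_off())"
```

```text
clock: 15.32
eef_pos: [0.5425, 0.0275, 0.2933]
tool_rot: [-0.001, -0.195, 0.981, -0.0]
wrist_force: [9.9, -4.5, -18.7]
gripper_width: 0.296
gripper_force: 45.0
the job is handed in; nothing more can be done
None
```

The job is handed in at 15.3 s: the middle-sized counterweight hangs by itself on the rear arm, and the gripper holds the column at the second stop (90 mm) with the button squeezed in; the sign-off returned no verdict.

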